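# Unstack the laundry-room delivery

### The job

Clear the stack on the folding table: move its detergent box into the free pocket of the part-filled tray, put the emptied tray squarely on the pile of empty trays, and lay the long carton in the long holder and the short carton in the short holder. Everything must end upright, fully seated and let go, with the box that was already in the part-filled tray still in its pocket and that tray on the table. Leave the jar standing undisturbed.

Things in the scene. Friction and masses are not known exactly. Their poses are not given: they have to be found in the camera images.
- top_pack: single-dose detergent box, orange with a white band, 58 (x) x 38 (y) x 56 mm tall; origin at the centre of its underside, z up. It stands at the start in one pocket of top_tray, at the very top of the stack, its x along that tray's x. About 0.1 kg.
- top_tray: In the stack, lying along long_carton, top_pack in one pocket. About 0.12 kg. Loose grey plastic tray 152 (x) x 58 x 30 mm tall, walls 4 mm; origin: centre of underside. Two feet 6 mm high, 56 x 36 mm, under x = +37 and -37 mm; floor top 10 mm above the origin; a wall-high divider at x = 0 makes two pockets 70 x 50 mm, 20 mm deep, centred at x = +37 and -37 mm.
- long_carton: Long flat closed brown carton, 190 (x) x 58 (y) x 40 mm tall; origin at the centre of its underside. At the start it lies under top_tray and crosswise on short_carton, both ends showing. About 0.25 kg.
- short_carton: Short taller closed white carton, 120 (x) x 60 (y) x 55 mm tall; origin at the centre of its underside. The bottom of the stack, on the table, its two ends showing beneath long_carton. About 0.35 kg.
- part_tray: Part-filled tray on the table, other_pack in one pocket, the other free. About 0.3 kg. Loose grey plastic tray 152 (x) x 58 x 30 mm tall, walls 4 mm; origin: centre of underside. Two feet 6 mm high, 56 x 36 mm, under x = +37 and -37 mm; floor top 10 mm above the origin; a wall-high divider at x = 0 makes two pockets 70 x 50 mm, 20 mm deep, centred at x = +37 and -37 mm.
- other_pack: single-dose detergent box, orange with a white band, 58 (x) x 38 (y) x 56 mm tall; origin at the centre of its underside, z up. It stands in part_tray from the start, its x along that tray's x, and stays there.
- empties: Pile of two such empty trays, fixed to the table, 54 mm tall; origin: centre of the pile's underside, x along its length, z up. A tray stacked on it, either way round, lets its feet into the top pockets (7 mm play each way) and rests on the rim, its underside 48 mm above this origin.
- long_holder: Long shallow white plastic holder fixed to the table, for long_carton: inside 210 (x) x 78 (y) mm, floor top 4 mm above its origin, rim 10 mm above it and 4 mm thick. Origin: centre of its underside; x along its length.
- short_holder: Short shallow white plastic holder fixed to the table, for short_carton: inside 140 (x) x 80 (y) mm, floor top 4 mm above its origin, rim 10 mm above it and 4 mm thick. Origin: centre of its underside; x along its length.
- jar: Bystander: blue jar with a white lid, 64 mm across, 100 mm tall, standing; origin at the centre of its underside. Not to be disturbed.

How it is judged:
At the end, for the whole second after the job is handed in: One detergent box stands in each pocket of part_tray, which is flat on the table; top_tray sits level on empties (centres within 13 mm, height 5 mm); each carton lies level inside its own holder (within 14 mm of centre, 4 mm in height); tray and cartons parallel within 0.25 rad; all at rest (x of top_pack in the frame of part_tray between -0.055 and 0.055 m and y of top_pack in the frame of part_tray between -0.013 and 0.013 m and z of top_pack in the frame of part_tray between 0.005 and 0.015 m and angle between each of top_pack, other_pack's own z axis and vertical below 0.1 rad and x of other_pack in the frame of part_tray between -0.055 and 0.055 m and y of other_pack in the frame of part_tray between -0.013 and 0.013 m and z of other_pack in the frame of part_tray between 0.005 and 0.015 m and angle between each of part_tray, top_tray's own z axis and vertical below 0.06 rad and height (world z) of part_tray below 0.006 m and horizontal distance between top_tray and empties below 0.013 m and z of top_tray in the frame of empties between 0.043 and 0.053 m and angle between the x axis of top_tray and the x axis of empties, either way round below 0.25 rad and x of long_carton in the frame of long_holder between -0.014 and 0.014 m and y of long_carton in the frame of long_holder between -0.014 and 0.014 m and z of long_carton in the frame of long_holder between 0 and 0.008 m and angle between each of long_carton, short_carton's own z axis and vertical below 0.05 rad and angle between the x axis of long_carton and the x axis of long_holder, either way round below 0.25 rad and x of short_carton in the frame of short_holder between -0.014 and 0.014 m and y of short_carton in the frame of short_holder between -0.014 and 0.014 m and z of short_carton in the frame of short_holder between 0 and 0.008 m and angle between the x axis of short_carton and the x axis of short_holder, either way round below 0.25 rad and linear speed of each of top_pack, other_pack, part_tray, top_tray, long_carton, short_carton below 0.015 m/s and angular speed of each of top_pack, other_pack, part_tray, top_tray, long_carton, short_carton below 0.15 rad/s); the robot touches nothing.
It fails at once if the jar is knocked over or moved more than 30 mm (distance of jar from where it was at the start of the episode above 0.03 m or angle between jar's own z axis and vertical above 0.3 rad).
It also fails if it takes over 109 s, if anything falls off the work surface, if the arm or the gripper's body presses on something with over 40 N, if the wrist force passes 120 N, or if a joint passes its speed limit or range.

### The arm

A 6-joint arm with a two-finger parallel gripper is mounted at the origin on the work surface. World frame = base frame: x ahead of the robot, y to its left, z up, the work surface at z = 0. Lengths are in m, angles in rad, forces in N, time in s.
With the tool pointing down it reaches from about 0.35 to 0.8 m from the base axis. Payload 7.3 kg.
Tool frame: the origin (TCP) lies between the finger pads; the fingertips stand 25 mm ahead of it and the grasp point (between the pads) lies 6 mm ahead of it (r.tip_extent is the distance from the TCP to the fingertips, in m); z points along the fingers, y is the direction in which the jaws open and shut (so a half turn about z gives the same grasp; the last joint's range is limited). The gripper opens to 85 mm and grips with 20 to 120 N. Pads are 22 mm wide; open, the fingers measure 114 mm over their backs; the gripper's body (76 mm by 85 mm) begins 54 mm behind the grasp point. The pads swing forward as they close: fully open they stand 13 mm farther back than shut.
Start: joints at [-1.361, 0.342, 1.524, -0, 1.275, -0.146], TCP at [0.183, -0.492, 0.256] pointing down, gripper open.
Joint ranges: [-2.53, 2.53], [-0.77, 2.02], [0.04, 2.7], [-1, 4.14], [0.28, 2.66], [-3.11, 3.11]. Speed limits (rad/s): [2.57, 2.57, 3.14, 3.14, 3.14, 3.14].

### API

Orientations are given as a unit quaternion [x, y, z, w].
In Python, from workcell import r, command_gripper, optics gives the robot as it stands. The module is installed in compiled form; this text tells all that it offers. Calls block until the motion is done:
- r.reach(position, orientation): joint-space move of the TCP to a pose.
- r.move_straight(position, orientation=None, speed=0.15, max_force=None): straight line of the TCP; orientation=None keeps the orientation; speed is the mean speed in m/s. With max_force (N) it stops when the force on the tool has changed by that much, and returns True; else False.
- r.movej(angles): joint-space move.
- command_gripper(opening, force=None): finger opening in m; force is the grip in N (None keeps the last); returns when the fingers have stopped.
- r.hold(seconds).
- r.solve_ik(position, orientation): joint angles nearest the present ones, or None.
- r.read_state(): the state.
- optics.get_image(name): name is "scene" or "top"; returns (picture, depth): 400x640x3 uint8, red, green, blue; 400x640 float32, m along the optical axis (not along the pixel's ray), 0 where there is no reading.
- optics.camera_model(name): a dict with "K" (3x3 intrinsics, pixels), "R" (3x3) and "t" (3): a world point X has camera coordinates R X + t. Camera axes: x right, y down, z forward; pixel columns grow to the right and rows downward; lengths in m; the calibration is good to about 2 mm. A picture is of the moment at which its call begins. camera_model takes no time and is no camera call.
A pose or a line that the arm cannot do raises r.PlanningError and nothing moves.
- r.finish_job(): hands the job in, once; it reports no verdict.
The state is a dict: "time_s": time; "joint_positions": joint angles; "dq": joint speeds; "tau": joint torques, N m; "eef_pos": TCP position; "eef_rot": TCP orientation; "contact_force": force on the tool from outside, world axes, zero at the start; "torque": the same for the moment, N m; "grip_width": finger opening in m.
Only numpy, scipy, OpenCV 4.12 (cv2) and the standard library are available. Lean on these libraries where they do the work, as an engineer would, in place of code of your own. Each camera call takes 0.05 s, during which the arm holds its last target. There are 200 camera calls.

## Working session

There is one attempt and no reset: what is moved stays moved. The work goes in short steps, each a Python script; the robot and the scene stay as the last script left them, time stands still between calls to the robot, and variables do not carry over. Pictures are saved under pics/ and viewed, about 12 in all and at most 16, crops included, and the job is handed in when it is done.

```bash
mkdir -p pics; python3 - <<'E'
from workcell import r,optics
import cv2,numpy as np
for n in("scene","top"):
    p,d=optics.get_image(n); cv2.imwrite(f"pics/{n}0.png",p[:,:,::-1]); np.savez(f"{n}0.npz",p=p,d=d)
    m=optics.camera_model(n); print(n,m["K"],m["R"],m["t"])
print(r.read_state(),r.tip_extent)
E
```

```text
scene [[393.92514109   0.         324.24484421]
 [  0.         393.92514109 203.07813964]
 [  0.           0.           1.        ]] [[-0.23794007  0.97102126 -0.0224108 ]
 [ 0.52917257  0.11025164 -0.84132097]
 [-0.81446971 -0.21204315 -0.5400711 ]] [ 0.14857192 -0.22442645  1.54014495]
top [[382.86058439   0.         314.43044617]
 [  0.         382.86058439 195.9459385 ]
 [  0.           0.           1.        ]] [[-0.026932   -0.99959789  0.00887312]
 [-0.98657229  0.02514855 -0.16137743]
 [ 0.16108939 -0.01310019 -0.98685287]] [0.02198943 0.57259228 1.19779967]
{'time_s': 0.1, 'joint_positions': array([-1.36098587e+00,  3.42652440e-01,  1.52489810e+00, -8.20578987e-06,
        1.27542200e+00, -1.46001089e-01]), 'dq': array([ 0.00017979, -0.00134234, -0.00102298, -0.00027831, -0.0003291 ,
        0.00209349]), 'tau': array([ 1.76178481e-03, -4.34448266e+01, -2.46490949e+01, -1.33709350e-04,
        4.64138371e-03, -7.47802513e-07]), 'eef_pos': array([ 0.18283533, -0.49179367,  0.25570392]), 'eef_rot': array([ 9.84216017e-01,  1.76969928e-01, -2.59311333e-05, -6.89468683e-04]), 'contact_force': array([-0.22186328,  0.09511883,  0.54085732]), 'torque': array([-0.0706749 ,  0.01128846,  0.04686485]), 'grip_width': 0.0851419932251527} 0.025
```

View pics/top0.png

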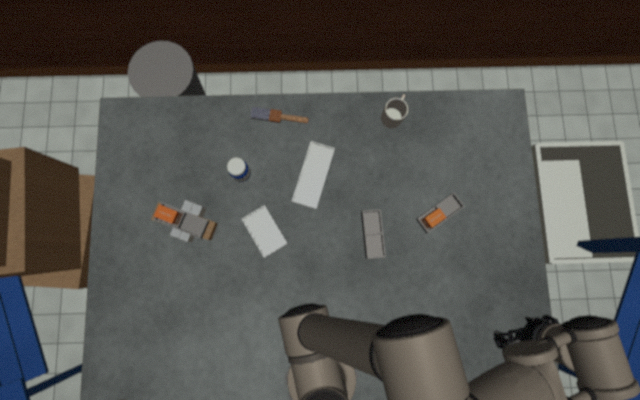

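View pics/scene0.png

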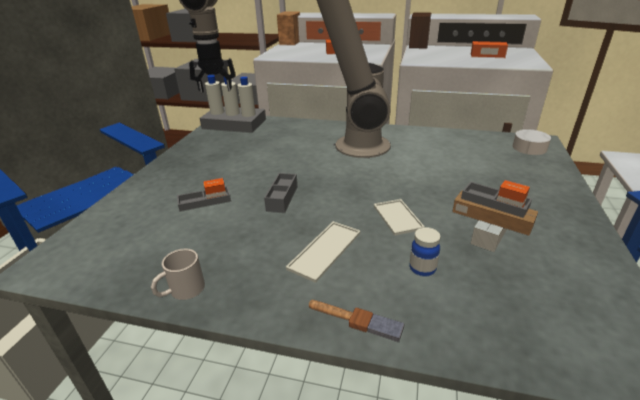

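The top view shows the stack at (185,222), jar (237,168), short holder (264,231), long holder (313,175), empties (373,233) and part_tray (440,212). The scene view agrees. Next I'll measure them from depth and colour.

```bash
cat > h.py <<'E'
import numpy as np,cv2
from workcell import r,optics,command_gripper
def cloud(n,d):
    m=optics.camera_model(n);K=m["K"];v,u=np.mgrid[:d.shape[0],:d.shape[1]]
    c=np.stack([(u-K[0,2])/K[0,0]*d,(v-K[1,2])/K[1,1]*d,d],-1)
    return (c-m["t"])@m["R"]      # R^T (c-t)
def rect(P):
    (c,s,a)=cv2.minAreaRect((P[:,:2]*1000).astype(np.float32))
    if s[0]<s[1]: s=(s[1],s[0]);a+=90
    return np.round(c,1),np.round(s,1),round((a+90)%180-90,1)
E
python3 - <<'E'
from h import *
f=np.load("top0.npz");W=cloud("top",f["d"]);p=f["p"].astype(int)
tab=W[280:300,200:260];print("table z",np.median(tab[...,2]),tab[...,2].std())
def reg(u0,u1,v0,v1,bands,name):
    w=W[v0:v1,u0:u1].reshape(-1,3)
    print(name,"hist",[(round(a,3),int(n)) for n,a in zip(*np.histogram(w[:,2],np.arange(.004,.2,.008))) if n>3])
    for a,b in bands:
        q=w[(w[:,2]>a)&(w[:,2]<b)]
        if len(q)>8: print("  ",a,b,len(q),*rect(q),q.mean(0).round(4), "z",np.median(q[:,2]).round(4))
reg(140,225,190,255,[(.045,.062),(.085,.1),(.098,.112),(.115,.13),(.145,.175)],"stack")
reg(222,252,150,185,[(.09,.11)],"jar")
reg(236,292,200,262,[(.003,.014)],"shold")
reg(285,340,135,215,[(.003,.014)],"lhold")
reg(355,390,200,265,[(.03,.06),(.047,.06)],"empties")
reg(410,470,185,238,[(.005,.075),(.02,.036),(.055,.075)],"part")
E
```

```text
table z 0.0009005063086125683 0.08985340902540491
stack hist [(np.float64(0.004), 552), (np.float64(0.012), 14), (np.float64(0.02), 11), (np.float64(0.028), 13), (np.float64(0.036), 16), (np.float64(0.044), 31), (np.float64(0.052), 312), (np.float64(0.06), 33), (np.float64(0.068), 11), (np.float64(0.076), 17), (np.float64(0.084), 14), (np.float64(0.092), 162), (np.float64(0.1), 334), (np.float64(0.108), 144), (np.float64(0.116), 86), (np.float64(0.124), 169), (np.float64(0.132), 11), (np.float64(0.14), 23), (np.float64(0.148), 10), (np.float64(0.156), 212), (np.float64(0.164), 52)]
   0.045 0.062 365 [492.  386.7] [131.9 119.7] 67.6 [0.5075 0.4136 0.0559] z 0.056
   0.085 0.1 174 [500.4 415. ] [191.7  57.5] 69.2 [0.4863 0.3758 0.0957] z 0.0959
   0.098 0.112 481 [499.9 414. ] [187.3  57.2] 69.2 [0.4909 0.3914 0.1058] z 0.1061
   0.115 0.13 258 [499.5 411.9] [154.2  57.7] 66.9 [0.4949 0.4031 0.1242] z 0.1251
   0.145 0.175 286 [515.  444.7] [59.9 37.6] 66.9 [0.5137 0.442  0.1611] z 0.1619
jar hist [(np.float64(0.004), 120), (np.float64(0.012), 6), (np.float64(0.02), 11), (np.float64(0
[... 777 characters left out ...]
(np.float64(0.052), 180)]
   0.03 0.06 910 [ 447.7 -177.6] [151.8  59.1] 3.3 [ 0.4475 -0.1789  0.0403] z 0.0366
   0.047 0.06 226 [ 447.7 -177.8] [151.8  58.8] 3.3 [ 0.449  -0.1784  0.0543] z 0.0545
part hist [(np.float64(0.004), 460), (np.float64(0.012), 167), (np.float64(0.02), 76), (np.float64(0.028), 160), (np.float64(0.036), 18), (np.float64(0.044), 11), (np.float64(0.052), 16), (np.float64(0.06), 156), (np.float64(0.068), 67)]
   0.005 0.075 992 [ 519.  -409.6] [201.6 175.4] 88.5 [ 0.5135 -0.4024  0.0292] z 0.0213
   0.02 0.036 236 [ 513.  -406.1] [155.1  58.4] -56.5 [ 0.5109 -0.4018  0.0293] z 0.03
   0.055 0.075 235 [ 492.8 -375.2] [59.4 38.5] -56.2 [ 0.4922 -0.3735  0.0663] z 0.0666
```

```bash
python3 - <<'E'
import cv2
a=cv2.imread("pics/top0.png");b=cv2.imread("pics/scene0.png")
x=cv2.resize(a[185:260,140:240],(800,600),interpolation=cv2.INTER_CUBIC)
y=cv2.resize(b[160:250,430:550],(800,600),interpolation=cv2.INTER_CUBIC)
import numpy as np
cv2.imwrite("pics/c1.png",cv2.resize(np.hstack([x,y]),(800,300)))
E
```

```text
(no output)
```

View pics/c1.png

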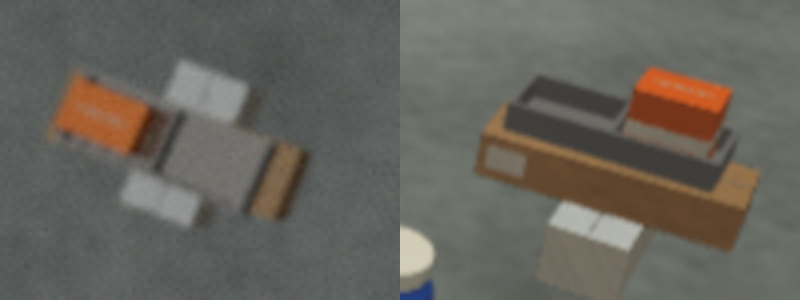

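```bash
cat >> h.py <<'E'
def white(W,p,box,z0,z1,thr=150):
    u0,u1,v0,v1=box;w=W[v0:v1,u0:u1].reshape(-1,3);c=p[v0:v1,u0:u1].reshape(-1,3).astype(int)
    return w[(c.min(1)>thr)&(w[:,2]>z0)&(w[:,2]<z1)]
E
python3 - <<'E'
from h import *
for n,boxes in(("top",{"sh":(236,292,200,262),"lh":(285,340,135,215),"sc":(160,215,195,250)}),("scene",{"sh":(368,430,192,238),"lh":(280,365,215,282)})):
    f=np.load(n+"0.npz");W=cloud(n,f["d"])
    for k,b in boxes.items():
        q=white(W,f["p"],b,*((.045,.066) if k=="sc" else (-.01,.02)),thr=115 if k=="sc" else 135)
        print(n,k,len(q),*rect(q),q.mean(0).round(4))
f=np.load("scene0.npz");W=cloud("scene",f["d"])
for k,b,z in(("part",(170,240,170,215),(.02,.034)),("partpack",(170,240,170,215),(.05,.075)),("emp",(260,305,168,215),(.047,.06)),("pack",(440,550,170,240),(.145,.17)),("traytop",(440,550,170,240),(.117,.129)),("long",(440,550,170,240),(.088,.1)),("table",(300,400,290,300),(-.1,.1))):
    w=W[b[2]:b[3],b[0]:b[1]].reshape(-1,3);q=w[(w[:,2]>z[0])&(w[:,2]<z[1])]
    print(k,len(q),*rect(q),np.median(q[:,2]))
E
```

```text
top sh 1197 [466.7 176.8] [148.1  89.8] 29.7 [0.4669 0.1762 0.0059]
top lh 1608 [654.8   9.6] [217.   87.9] -18.4 [0.6528 0.0098 0.0061]
top sc 337 [505.1 419.7] [118.7  61.1] -22.3 [0.5079 0.4174 0.0561]
scene sh 886 [453.9 180.6] [171.  107.2] 30.2 [0.4636 0.1785 0.0044]
scene lh 1789 [642.6   6.6] [235.6  95.9] -18.8 [0.6543 0.0052 0.0043]
part 364 [ 509.6 -405.7] [151.6  67.1] -56.8 0.02714773037951288
partpack 208 [ 490.7 -373.8] [57.7 44. ] -57.8 0.06439409800746317
emp 246 [ 446.3 -176.5] [156.6  59.8] 3.0 0.052185112454356544
pack 359 [513.9 444.8] [57.9 43.4] 67.0 0.15975840790417295
traytop 499 [498.3 412.3] [152.5  63.4] 66.7 0.1232739148783923
long 480 [581.8 387.2] [228.5 190.5] -18.9 0.09424035240446929
table 994 [787.6  97.9] [223.2  32.9] -77.5 -0.00010140257288147681
```

```bash
cat >> h.py <<'E'
def quat(x,y,yawdeg):
    """tool down, jaws across the object's x; half turn chosen for a small last joint"""
    psi=np.radians(yawdeg);j6=lambda s:(np.arctan2(y,x)+np.pi/2-s+np.pi)%(2*np.pi)-np.pi
    psi=min((psi,psi+np.pi),key=lambda s:abs(j6(s)))
    return [np.cos(psi/2),np.sin(psi/2),0,0]
def pick(x,y,yaw,tip,force,zup):
    q=quat(x,y,yaw);z=tip+r.tip_extent
    command_gripper(.085);r.reach([x,y,zup],q)
    s=r.move_straight([x,y,z],speed=.12,max_force=15)
    command_gripper(0,force);w=r.read_state()["grip_width"]
    r.move_straight([x,y,zup],speed=.12)
    st=r.read_state();print("pick hit",s,"width",w,st["grip_width"],"F",st["contact_force"].round(2),"t",st["time_s"],"q6",st["joint_positions"][5])
def place(x,y,yaw,tip,zup,open_=.085):
    q=quat(x,y,yaw);z=tip+r.tip_extent
    r.reach([x,y,zup],q);r.move_straight([x,y,z+.03],speed=.15)
    s=r.move_straight([x,y,z],speed=.05,max_force=12);st=r.read_state()
    print("place hit",s,"z err",st["eef_pos"][2]-z,"F",st["contact_force"].round(2))
    return s
def release(open_,zup):
    command_gripper(open_);p=r.read_state()["eef_pos"]
    r.move_straight([p[0],p[1],zup],speed=.15);print("t",r.read_state()["time_s"])
E
python3 - <<'E'
from h import *
pick(.5145,.4447,66.9,.129,30,.27)
p,d=optics.get_image("scene");cv2.imwrite("pics/s1.png",p[150:350:,300:][:, :][::1,:,::-1]);np.savez("s1.npz",p=p,d=d)
E
```

```text
pick hit False width 0.03799876699889584 0.03756300015503329 F [ 0.31  0.19 -1.27] t 6.5083 q6 1.0033513011772324
```

View pics/s1.png

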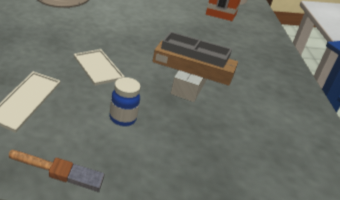

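The pack is held: its orange base shows at the top of the crop at (222,10), and the tray has stayed on the stack. Placing it now.

```bash
python3 - <<'E'
from h import *
s=place(.5323,-.4368,-56.5,.0345,.27)
if not s:
    p=r.read_state()["eef_pos"];print(r.move_straight([p[0],p[1],p[2]-.003],speed=.03,max_force=10))
release(.06,.25)
r.reach([.45,-.1,.3],quat(.45,-.1,0))
p,d=optics.get_image("top");np.savez("t2.npz",p=p,d=d)
p2,d2=optics.get_image("scene");np.savez("s2.npz",p=p2,d=d2)
a=cv2.resize(p[175:245,405:485],(400,350),interpolation=2);b=cv2.resize(p2[160:220,160:250],(400,350),interpolation=2)
cv2.imwrite("pics/p2.png",np.hstack([a,b])[:,:,::-1])
W=cloud("top",d)
for b,z in(((410,470,185,238),(.02,.036)),((410,470,185,238),(.05,.08)),((140,225,190,255),(.115,.13)),((140,225,190,255),(.09,.102)),((140,225,190,255),(.045,.064))):
    w=W[b[2]:b[3],b[0]:b[1]].reshape(-1,3);q=w[(w[:,2]>z[0])&(w[:,2]<z[1])];print(len(q),*rect(q),np.median(q[:,2]))
E
```

```text
place hit True z err -0.00010038916752488913 F [-0.34  0.22  4.69]
t 13.3667
218 [ 513.  -405.9] [154.1  58.4] -56.6 0.030449636813380213
483 [ 513.9 -405.6] [134.3  38.9] -56.3 0.06629760405531668
262 [499.5 412. ] [154.2  58. ] 67.1 0.12547926025071474
209 [500.4 415.3] [192.9  57.6] 69.3 0.09594031402215608
374 [492.  386.1] [130.2 119.8] 68.0 0.056388292456303495
```

View pics/p2.png

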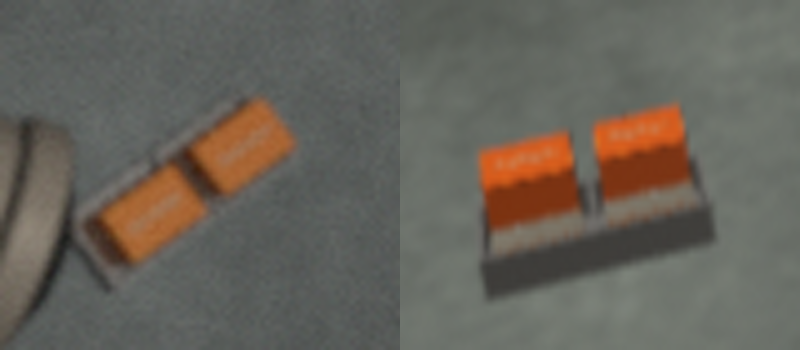

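Both boxes stand side by side in part_tray, with equal tops at about 66 mm, so they're seated. Now the tray.

```bash
python3 - <<'E'
from h import *
pick(.4990,.4120,67,.102,35,.24)
p,d=optics.get_image("top");np.savez("t3.npz",p=p,d=d)
s=place(.4472,-.1773,3.2,.0545,.24)
p2,d2=optics.get_image("scene")
b=cv2.resize(p2[150:220,250:320],(400,400),interpolation=2)
c=cv2.resize(p[185:260,140:240],(400,400),interpolation=2)
cv2.imwrite("pics/p3.png",np.hstack([b,c])[:,:,::-1])
W=cloud("top",d)
for b,z in(((140,225,190,255),(.09,.102)),):
    w=W[b[2]:b[3],b[0]:b[1]].reshape(-1,3);q=w[(w[:,2]>z[0])&(w[:,2]<z[1])];print(len(q),*rect(q),np.median(q[:,2]))
E
```

```text
pick hit False width 0.05730071481961302 0.05717167648751981 F [ 0.28  0.53 -1.15] t 20.4583 q6 0.9732383244424629
place hit True z err 0.0011702677956716978 F [ 0.38 -0.02  5.35]
326 [477.4 354.3] [60.8 58.6] 70.2 0.09639815736842686
```

View pics/p3.png

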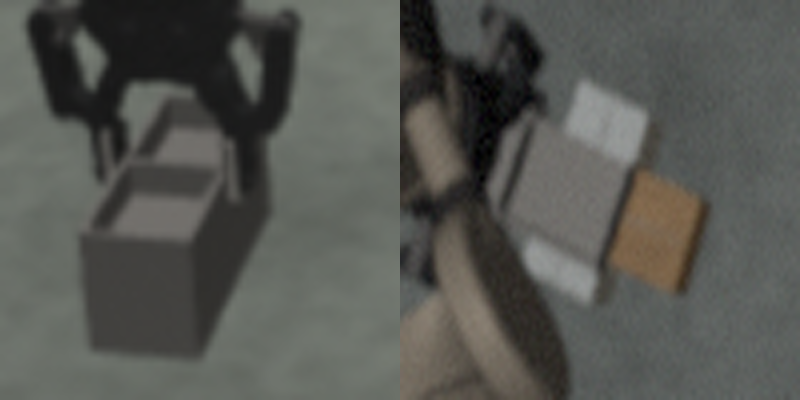

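The tray looks flush on the pile and contact came within 1.2 mm of nominal. I'll release it and re-measure.

```bash
python3 - <<'E'
from h import *
release(.085,.24)
r.reach([.45,-.35,.3],quat(.45,-.35,0))
p,d=optics.get_image("top");np.savez("t4.npz",p=p,d=d)
p2,d2=optics.get_image("scene");np.savez("s4.npz",p=p2,d=d2)
a=cv2.resize(p[120:265,140:400],(780,435),interpolation=2)
cv2.imwrite("pics/p4.png",a[:,:,::-1])
W=cloud("top",d)
for k,b,z in(("long",(140,225,190,255),(.085,.102)),("emp",(355,390,200,265),(.07,.09)),("emp pockets",(355,390,200,265),(.05,.065))):
    w=W[b[2]:b[3],b[0]:b[1]].reshape(-1,3);q=w[(w[:,2]>z[0])&(w[:,2]<z[1])];print(k,len(q),*rect(q),np.median(q[:,2]))
q=white(W,p,(160,215,195,250),.045,.066,115);print("short",*rect(q))
E
```

```text
t 25.8667
long 1165 [500.3 415. ] [190.9  57.9] 69.1 0.09630070692757661
emp 241 [ 448.2 -176.4] [151.7  58.6] 3.3 0.07833949100212109
emp pockets 680 [ 447.2 -175.1] [151.3  55.2] 3.3 0.059214224327348394
short [504.7 418.8] [118.9  59.9] -21.7
```

View pics/p4.png

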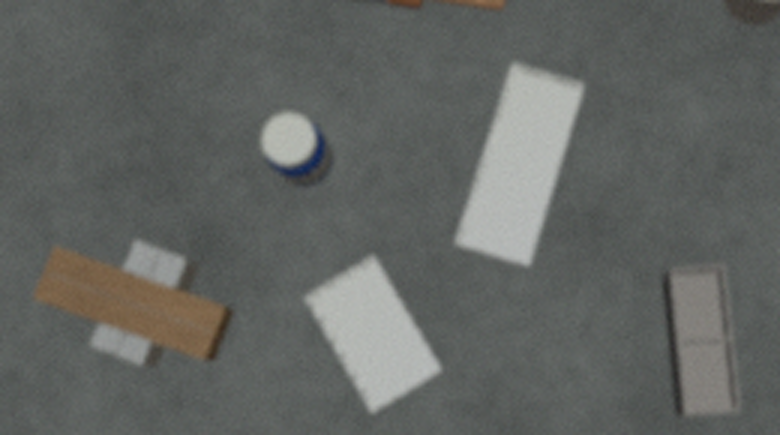

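The tray top reads 78 mm, exactly its seated height, and it's centred within about 2 mm. Now the long carton.

```bash
python3 - <<'E'
from h import *
pick(.4999,.4148,69.1,.067,60,.25)
s=place(.6543,.0085,-18.5,.016,.25)
release(.085,.2)
r.reach([.45,-.3,.3],quat(.45,-.3,0))
p,d=optics.get_image("top");np.savez("t5.npz",p=p,d=d)
p2,d2=optics.get_image("scene")
a=cv2.resize(p[120:265,140:400],(780,435),interpolation=2)
cv2.imwrite("pics/p5.png",a[:,:,::-1])
W=cloud("top",d)
for k,b,z in(("short",(140,225,190,255),(.045,.064)),("long",(275,350,130,215),(.035,.055)),("jar",(222,252,150,185),(.09,.11))):
    w=W[b[2]:b[3],b[0]:b[1]].reshape(-1,3);q=w[(w[:,2]>z[0])&(w[:,2]<z[1])];print(k,len(q),*rect(q),np.median(q[:,2]))
E
```

```text
pick hit False width 0.056869019095724144 0.057428357809667825 F [ 0.84  0.05 -2.37] t 32.9583 q6 0.9395296144460651
place hit True z err 0.0009071995072489764 F [-0.17  0.31  4.04]
t 38.45
short 747 [505.1 418.4] [119.6  62.7] -21.8 0.055973952111030546
long 998 [656.4   8.9] [190.2  58.5] -18.4 0.045320816224781915
jar 258 [666.6 252. ] [55.1 54.1] -18.1 0.10121358111166608
```

View pics/p5.png

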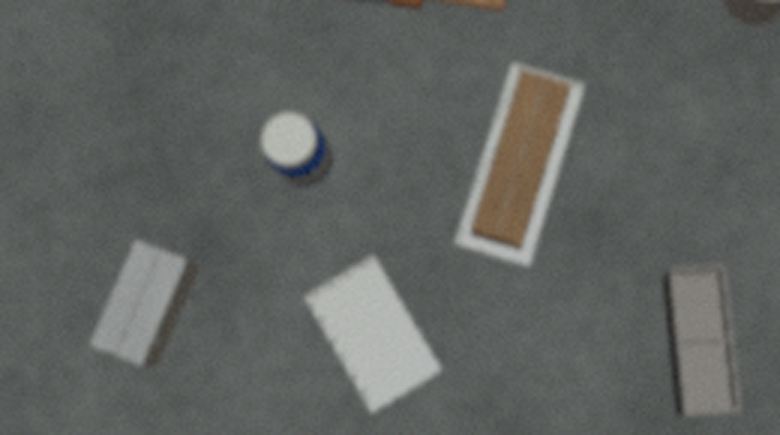

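The long carton lies in its holder, centred within about 2 mm, top at 45 mm. Now the short carton.

```bash
python3 - <<'E'
from h import *
pick(.5048,.4184,-21.8,.014,70,.22)
s=place(.4663,.1772,29.9,.018,.22)
release(.085,.2)
r.reach([.3,-.4,.3],quat(.3,-.4,0));r.hold(.5)
p,d=optics.get_image("top");np.savez("t6.npz",p=p,d=d)
p2,d2=optics.get_image("scene")
cv2.imwrite("pics/p6.png",np.vstack([cv2.resize(p[130:265,140:480],(740,294)),cv2.resize(p2[140:290,150:550],(740,278))])[:,:,::-1])
W=cloud("top",d)
for k,b,z in(("short",(230,295,195,265),(.048,.07)),("long",(275,350,130,215),(.035,.055)),("jar",(222,252,150,185),(.09,.11)),("tray",(355,390,200,265),(.07,.09)),("part",(410,470,185,238),(.02,.036)),("packs",(410,470,185,238),(.05,.08))):
    w=W[b[2]:b[3],b[0]:b[1]].reshape(-1,3);q=w[(w[:,2]>z[0])&(w[:,2]<z[1])];print(k,len(q),*rect(q),np.median(q[:,2]))
E
```

```text
pick hit False width 0.05932791813147351 0.05914434554094571 F [-0.09  0.37 -2.64] t 46.9 q6 -0.61505303322676
place hit True z err 0.0007713867964896995 F [-1.06 -0.34  6.69]
t 51.825
short 729 [470.  178.2] [120.7  60. ] 29.6 0.06013895084513634
long 1005 [655.9   8.8] [190.2  58. ] -18.5 0.045139305099402255
jar 255 [666.7 251.8] [54.5 54.3] 66.7 0.10151190226338021
tray 242 [ 448.3 -176.5] [151.7  58.9] 3.1 0.07833352822053966
part 232 [ 513.2 -406.4] [155.6  58.3] -56.7 0.029915391569071186
packs 483 [ 513.4 -405.1] [132.9  38.8] -55.7 0.06687592437439556
```

View pics/p6.png

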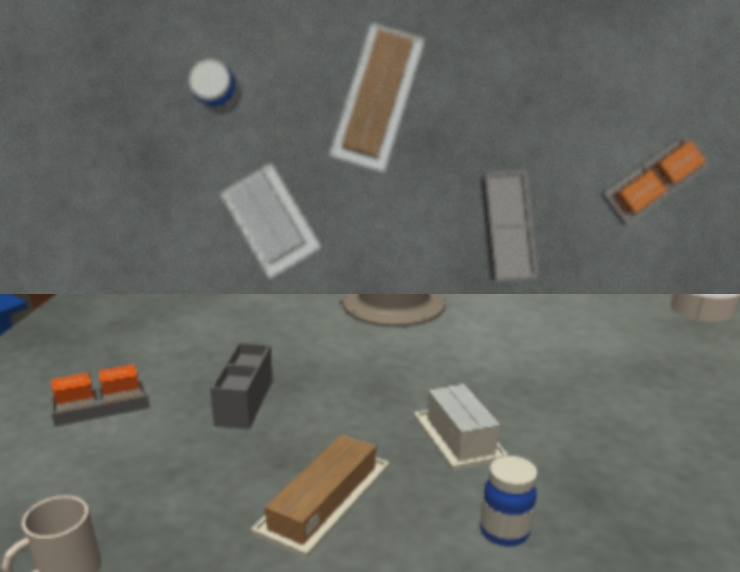

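Everything is seated and released, and all offsets are within tolerance. Handing it in.

```bash
python3 -c "
from workcell import r
print(r.finish_job())"
```

```text
the job is handed in; nothing more can be done
None
```

I cleared the stack and handed the job in at about 55 s of the 109 s allowed. My last checks all passed; the hand-in itself gives no verdict.

I moved the box, the tray, the long carton and the short carton in that order, each with one grasp and a force-guarded placing. These are the last camera measurements:

| Item | Offset from target centre | Height check |
|---|---|---|
| top_pack and other_pack in part_tray | one standing in each pocket, x and y offsets not measured separately | both tops at about 66 mm, as expected when seated |
| top_tray on empties | about 1–2 mm | top at 78 mm, its seated height |
| long_carton in long_holder | about 1–2 mm | top at 45 mm (44 mm expected) |
| short_carton in short_holder | about 4 mm | top at 60 mm (59 mm expected) |

The tray and both cartons are parallel to their targets within about 0.5°. part_tray is flat on the table, and the jar moved less than 1 mm.

The two cameras agreed to about 1–2 mm on most items. For the holders, the scene camera's outlines were inflated by noise, putting their centres up to 13 mm off, so I relied mainly on the top camera there.

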